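Tip the drilled test panel out of its rinse bin and stand it in the test cell

ROBOT

A 6-joint arm with a two-finger parallel gripper is mounted at the origin on the work surface; the furniture and walls round the work are solid. World frame = base frame: x ahead of the robot, y to its left, z up, the work surface at z = 0. Lengths are in m, angles in degrees, forces in N, time in s.
With the tool pointing down it reaches from about 0.375 to 0.9 m from the base axis. Payload 3.1 kg.
Tool frame: the origin (TCP) lies at the very end of the fingers, on their centre line; the grasp point (between the pads) lies 19 mm behind it; x points along the fingers, z is the direction in which the jaws open and shut, and the axes are right-handed (so a half turn about x gives the same grasp; the last joint's range is limited). The gripper opens to 87 mm and grips with 3 to 60 N. Pads are 19 mm wide; open, the fingers measure 117 mm over their backs; the gripper's body (75 mm by 190 mm) begins 51 mm behind the grasp point.
Start: joints at [62.366, 30.224, 82.088, -0, 67.689, -10.227], TCP at [0.187, 0.596, 0.223] pointing down, gripper open.
Joint ranges: [-176.69, 176.69], [-43.24, 126.21], [12.49, 139.97], [-82, 262], [0, 151.66], [-163.58, 163.58]. Speed limits (degrees/s): [159.86, 159.86, 180, 180, 180, 180].

INTERFACE

Orientations are given as a 3x3 rotation matrix whose columns are the frame's x, y, z axes.
In Python, from rig import bot gives the robot as it stands.
- The arm moves only by the tool send_rows, never from a script. Its arguments are lists of equal length, an entry for each row: "fingers": the opening, from 0 (shut) to 1 (fully open); "dp": the shift along the world's x, y, z in mm, a list of three; "turn": the turn, a rotation vector about the world's x, y, z in rad, a list of three. In form: {"fingers": [fingers, ...], "dp": [[tx, ty, tz], ...], "turn": [[rx, ry, rz], ...]}. A call has 1 to 10 rows; each row is the pose to reach, as a shift and turn from the pose measured when the call began; what a row does not reach only later rows make up. A row lasts 1/12 s, in which the tool goes at most 41.7 mm and 7.16 degrees, less where a joint would pass 70% of its speed; a pose out of reach is approached as far as the arm can. A call with a gripper value outside its range is refused whole. The fingers move at their own pace and stop on an object; the grip force is fixed at half the most. Time passes only in rows, so rows that repeat a pose let the fingers close. It gives the time, the measured TCP pose, the force and the opening at its end, in the units of the state.
- bot.read_state(): the state, without advancing time (a new reading comes with each control period).
- bot.capture(name): name is "scene" or "top"; returns a dict with "img" (480x640x3 uint8, blue, green, red), "z_map" (480x640 float32, m along the optical axis (not along the pixel's ray), 0 where there is no reading), "mtx" (3x3 intrinsics, pixels), "origin" and "orientation" of the camera in the world. Camera axes: x right, y up, looking along -z (the intrinsics and any distortion apply to the point x, -y, -z); pixel columns grow to the right and rows downward; lengths in m; the calibration is good to about 2 mm. A picture is of the moment at which its call begins.
- bot.hand_in(): hands the job in, once; it reports no verdict.
The state is a dict: "time_s": time; "joint_positions": joint angles; "qvel": joint speeds; "tau": joint torques, N m; "position": TCP position; "tcp_rot": TCP orientation; "force": force on the tool from outside, world axes, zero at the start; "moment": the same for the moment, N m; "opening": opening from 0.0 (shut) to 1.0 (fully open).
Only numpy, scipy, OpenCV 4.12 (cv2) and the standard library are available. Lean on these libraries where they do the work, as an engineer would, in place of code of your own. Each camera call takes 0.05 s, during which the arm holds its last target.

TASK

Two deep narrow rinse bins each hold a brass test panel that leans over the bin's rim. Take the panel with the round hole near its upper end: raise that end until the panel stands upright in its bin, lift it out, lower it upright into the gap of the low violet test cell, between the wall on the drain-spout side and the block inside, and let go only when its foot is down in the cell. Leave the plain panel alone in its bin.

Things in the scene. Friction and masses are not known exactly. Their poses are not given: they have to be found in the camera images.
- panel_centre (a point): centre of the wanted panel: loose flat brass plate 165 x 40 x 6 mm, 0.33 kg, with an 18 mm round hole centred 18 mm from its upper end. z runs along the 165 mm from foot to upper end, y along the 40 mm, x through the thickness (to the upward side while it leans). Starts leaning about 32 degrees from vertical to the robot's left, foot on the bin's floor at the right-hand wall.
- panel_foot (a point): middle of the wanted panel's lower end face, 82.5 mm from panel_centre along the panel's -z; same axes. At the start the panel's underside rests on the left-hand rim of its bin 95 mm up from here, and its last 70 mm stick out past that rim, to the left.
- plain_panel_centre (a point): centre of the other panel: same size and metal but no hole, leaning in the other bin in the same way. To be left alone. Same axes.
- bin_a: white plastic bin that holds the wanted panel, fixed: outside 64 (x) x 68 (y) mm, 85 mm high, open on top; inside 56 (x) x 60 (y) mm, 80 mm deep; foot flange 84 x 88 mm, 4 mm high. Origin at the centre of its underside; z up, +x from the wall over which the panel leans (the robot's left) to the opposite wall, where its foot stands.
- bin_b: the second bin, the same in every way, about 0.2 m from the first, holding the plain panel. Which of the two places holds which bin varies.
- cell_slot (a point): middle of the gap's floor in the fixed violet acrylic cell, 4 mm above the worktop; x across the gap, away from the drain spout, y along it, z up. Gap 17 mm (x) by 59 mm (y), from the spout-side wall to an 8 mm thick, 44 mm long upright block 54 mm high; cell rim 62 mm above this point. Outside the cell reaches 12.5 mm to -x, 37.5 mm to +x, 34 mm to either y; spout 33 mm more at -x, under 25 mm high.
Not all that is in view belongs to the job. What is shaped like the bin_a but pink is not meant.

How it is judged:
By the outcome, as a careful person would: the job done as asked, in the order asked, and still so for the second after the job is handed in, with the robot touching nothing.
It also fails if it takes over 43 s, if anything falls off the work surface, if the arm or the gripper's body presses on something with over 40 N, if the wrist force passes 120 N, or if a joint passes its speed limit or range.

## Working session

There is one attempt and no reset: what is moved stays moved. The work goes in short steps, Python scripts to look and compute and a tool call to move; the robot and the scene stay as the last step left them, time stands still between calls to the robot, and variables do not carry over. Pictures are saved under pics/ and viewed, and the job is handed in when it is done.

Besides the shell and the picture viewer there is one more tool, called after "Call:" by a JSON object that holds its "fn" and its "kwargs", one argument or row to a line. send_rows: Moves the arm, as the interface text tells. Its arguments: {"type":"object","properties":{"fingers":{"type":"array","items":{"type":"number"}},"dp":{"type":"array","items":{"type":"array","items":{"type":"number"}}},"turn":{"type":"array","items":{"type":"array","items":{"type":"number"}}}},"required":["fingers","dp","turn"]}

```bash
mkdir -p pics; ls; python3 - <<'E'
from rig import bot
import cv2,numpy as np
s=bot.read_state();print(s)
for n in("scene","top"):
    c=bot.capture(n);cv2.imwrite(f"pics/{n}0.png",c["img"]);np.savez(f"{n}0.npz",**c)
    print(n,c["mtx"],c["origin"],c["orientation"],[k for k in c],(c["z_map"]>0).mean())
E
```

```text
pics
{'time_s': 0.0, 'joint_positions': array([ 6.23646529e+01,  3.02797525e+01,  8.21573335e+01,  1.31743811e-03,
        6.76870195e+01, -1.02260760e+01]), 'qvel': array([-0.11219491,  0.05542834,  0.08395566, -0.03837674,  0.08817388,
        0.03030857]), 'tau': array([ 3.84761006e-04, -4.40045643e+01, -1.76588380e+01,  6.33170432e-02,
        5.83713083e-02, -1.69567361e-04]), 'position': array([0.18660557, 0.59572712, 0.22155793]), 'tcp_rot': array([[-1.02355075e-03, -9.54189101e-01,  2.99202458e-01],
       [-1.90907332e-03,  2.99203934e-01,  9.54187278e-01],
       [-9.99997654e-01,  4.05459672e-04, -2.12786737e-03]]), 'force': array([-0.01872263,  0.16222324, -0.21277641]), 'moment': array([-0.0113676 ,  0.02162303, -0.01289707]), 'opening': 1.0011963891700215}
scene [[575.91994175   0.         303.93864949]
 [  0.         575.91994175 246.12141615]
 [  0.           0.           1.        ]] [ 0.89125372 -0.44056965  0.641248  ] [[ 0.76337184 -0.40895536  0.50001895]
 [ 0.64591628  0.47432198 -0.59817289]
 [ 0.00745603  0.77959872  0.62623497]] ['img', 'z_map', 'mtx', 'origin', 'orientation'] 0.94591796875
top [[532.539501     0.         323.37343806]
 [  0.         532.539501   232.28660427]
 [  0.           0.           1.        ]] [0.32179792 0.08091811 0.9843563 ] [[ 0.02814895  0.99430035 -0.10283215]
 [-0.99959426  0.02755132 -0.00722767]
 [-0.00435331  0.10299388  0.99467246]] ['img', 'z_map', 'mtx', 'origin', 'orientation'] 0.9959928385416666
```

View pics/scene0.png

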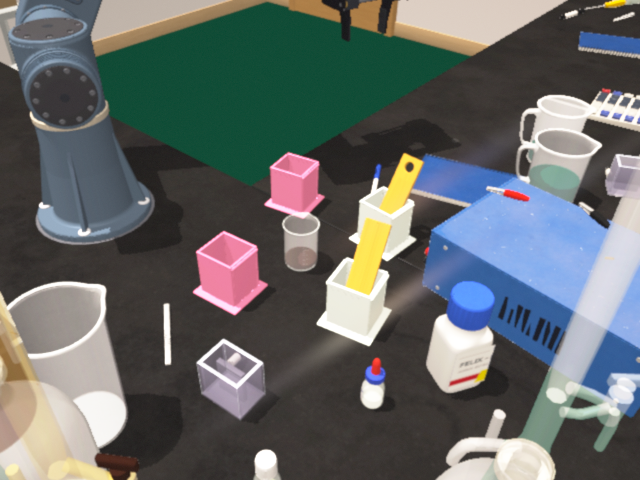

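View pics/top0.png

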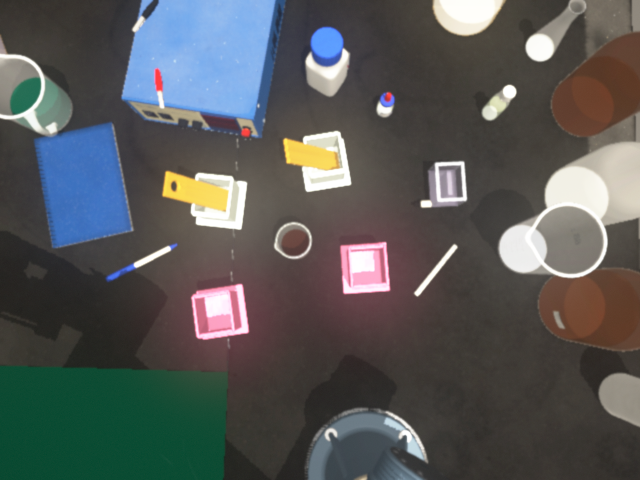

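Top view: the panel with the hole (hole about 175,185) leans in the left bin (about 220,200). The plain panel is in the bin at about 325,160. The violet cell is at about (447,183), with its spout at (427,204), on the robot's left (+y) side. Pink bins are decoys. Next I measure.

```bash
cat > h.py <<'E'
import numpy as np,cv2
def load(n):
    d=np.load(n+".npz");return {k:d[k] for k in d.files}
def ray(c,p):
    p=np.atleast_2d(p).astype(float);K=c["mtx"]
    d=np.c_[(p[:,0]-K[0,2])/K[0,0],-(p[:,1]-K[1,2])/K[1,1],-np.ones(len(p))]
    return d@c["orientation"].T
def plane(c,p,z):
    d=ray(c,p);return c["origin"]+d*((z-c["origin"][2])/d[:,2])[:,None]
def depth(c,p):
    p=np.atleast_2d(p);z=c["z_map"][p[:,1].astype(int),p[:,0].astype(int)]
    return c["origin"]+ray(c,p)*z[:,None]
def tri(cs,ps):
    A=np.zeros((3,3));b=np.zeros(3);D=[]
    for c,p in zip(cs,ps):
        d=ray(c,p)[0];d/=np.linalg.norm(d);P=np.eye(3)-np.outer(d,d);A+=P;b+=P@c["origin"];D.append((P,c["origin"]))
    x=np.linalg.solve(A,b);return x,[np.linalg.norm(P@(x-o)) for P,o in D]
def proj(c,X):
    q=(np.atleast_2d(X)-c["origin"])@c["orientation"];K=c["mtx"]
    return np.c_[K[0,0]*q[:,0]/-q[:,2]+K[0,2],-K[1,1]*q[:,1]/-q[:,2]+K[1,2]]
def yellow(c):
    h=cv2.cvtColor(c["img"],cv2.COLOR_BGR2HSV)
    return cv2.inRange(h,(18,120,120),(32,255,255))
E
python3 - <<'E'
from h import *
for n in("scene0","top0"):
    c=load(n);m=yellow(c)
    k,l,st,ce=cv2.connectedComponentsWithStats(m)
    for i in range(1,k):
        if st[i,4]>300:
            ys,xs=np.where(cv2.erode((l==i).astype(np.uint8),np.ones((3,3))))
            P=depth(c,np.c_[xs,ys]);mu=np.median(P,0)
            P=P[np.linalg.norm(P-mu,axis=1)<.12];
            u,s,v=np.linalg.svd(P-P.mean(0),full_matrices=False)
            print(n,i,st[i],ce[i],"mean",P.mean(0).round(4),"dirs",v.round(3).tolist(),"rms",(s/np.sqrt(len(P))).round(4))
            cs,_=cv2.findContours((l==i).astype(np.uint8),cv2.RETR_CCOMP,cv2.CHAIN_APPROX_NONE)
            for q in cs:
                if len(q)>8: print(len(q),cv2.minAreaRect(q),q.reshape(-1,2).mean(0))
                if len(q)>60: print(cv2.approxPolyDP(q,4,True).reshape(-1,2).tolist())
    cr={"scene0":(300,140,460,350),"top0":(140,120,500,240)}[n]
    a,b,d,e=cr;f=min(800/(d-a),600/(e-b));cv2.imwrite(f"pics/{n}_crop.png",cv2.resize(c["img"][b:e,a:d],None,fx=f,fy=f,interpolation=cv2.INTER_CUBIC)); print(f)
c=load("scene0");cv2.imwrite("pics/cell_s.png",cv2.resize(c["img"][330:430,180:290],None,fx=6,fy=6,interpolation=cv2.INTER_CUBIC))
c=load("top0");cv2.imwrite("pics/cell_t.png",cv2.resize(c["img"][150:220,410:480],None,fx=8,fy=8,interpolation=cv2.INTER_CUBIC))
E
```

```text
scene0 16 [ 380  153   43   61 1231] [400.82778229 183.4378554 ] mean [0.4781 0.3116 0.104 ] dirs [[0.057, 0.526, 0.849], [-0.995, 0.095, 0.008], [0.077, 0.845, -0.529]] rms [0.0276 0.0108 0.0016]
140 ((400.56854248046875, 184.34933471679688), (22.179838180541992, 61.73939895629883), 24.443954467773438) [400.71428571 182.94285714]
[[406, 153], [380, 206], [389, 213], [403, 205], [422, 164]]
23 ((409.25006103515625, 166.75001525878906), (7.071067810058594, 9.192388534545898), 45.0) [409.2173913 166.7826087]
scene0 17 [ 346  218   45   77 1901] [368.06943714 255.76801683] mean [0.5461 0.1192 0.1012] dirs [[0.097, -0.519, -0.85], [0.983, 0.185, -0.001], [0.158, -0.835, 0.528]] rms [0.0298 0.0105 0.0014]
182 ((367.6980895996094, 256.05657958984375), (28.02155113220215, 73.35052490234375), 15.94539737701416) [368.2032967  255.21428571]
[[366, 218], [346, 285], [368, 294], [390, 225]]
2.857142857142857
top0 1 [ 283  138   56   32 1144] [308.71678322 155.13548951] mean [0.5454 0.1152 0.0931] dirs [[-0.108, 0.523, 0.846], [0.981, 0.195, 0.004], [0.163, -0.83, 0.534]] rms [0.0456 0.0102 0.001 ]
142 ((310.1880187988281, 154.7160186767578), (59.121646881103516, 24.596750259399414), 10.304845809936523) [309.07042254 155.11971831]
[[283, 139], [287, 163], [338, 167], [336, 153]]
top0 2 [ 162  171   66   40 1523] [193.58962574 191.19435325] mean [0.4771 0.3074 0.095 ] dirs [[-0.041, -0.531, -0.846], [-0.997, 0.077, 0.001], [0.065, 0.844, -0.533]] rms [0.0401 0.0108 0.0033]
168 ((194.94119262695312, 190.7353057861328), (67.18236541748047, 26.19384765625), 14.03624439239502) [193.5952381  191.33333333]
[[165, 172], [162, 196], [225, 209], [226, 190]]
22 ((173.0, 185.5), (6.0, 9.0), -0.0) [173.45454545 185.90909091]
2.2222222222222223
```

View pics/scene0_crop.png

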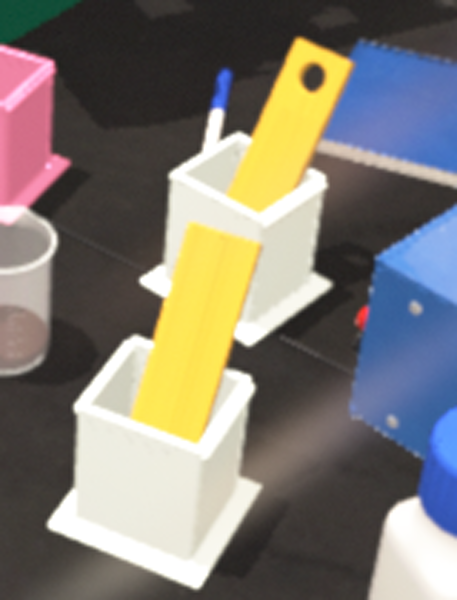

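View pics/top0_crop.png

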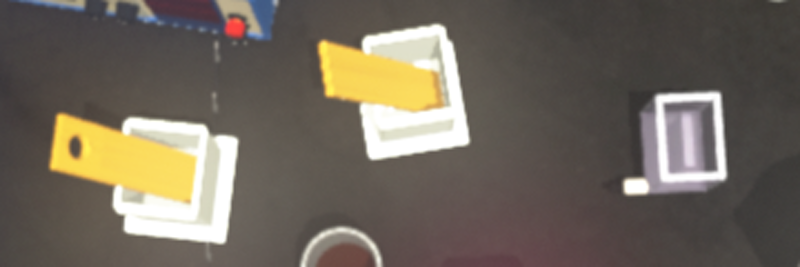

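View pics/cell_s.png

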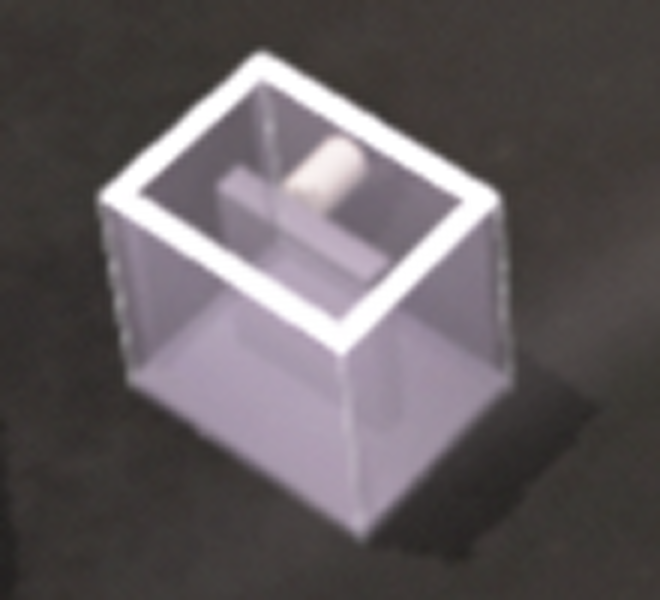

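View pics/cell_t.png

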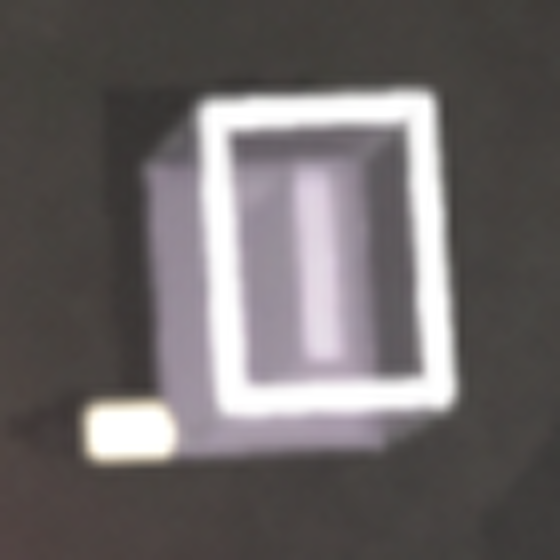

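Both crops confirm the hole in the panel in the left bin. The cell rim's outer corners are clear in both views. In the top crop they are at (200,100), (435,92), (457,408) and (222,415), with the block at x≈315. I triangulate these next.

```bash
python3 - <<'E'
from h import *
s,t=load("scene0"),load("top0")
pr={"hole":((409.2,166.8),(173.4,185.9))}
f=lambda p:(p[0]/6+180-.4,p[1]/6+330-.4)
g=lambda p:(p[0]/8+410-.4,p[1]/8+150-.4)
for n,a,b in(("+x+y",(500,195),(200,98)),("+x-y",(343,352),(435,92)),("-x-y",(100,195),(457,408)),("-x+y",(262,52),(222,415))): pr[n]=(f(a),g(b))
R=[]
for n,(a,b) in pr.items():
    x,r=tri((s,t),(a,b));print(n,x.round(4),np.round(r,4), "top@.066",plane(t,b,.066).round(4)[0],"sc@.066",plane(s,a,.066).round(4)[0])
    if n!="hole":R.append(x)
# block top corners top view at z=.058
for q in((297,165),(332,165),(342,358),(307,362)): print("block",plane(t,g(q),.058).round(4)[0,:2])
# rim via minAreaRect of white in top and scene
for nm,c,box in(("top",t,(432,155,472,205)),("scene",s,(190,335,270,395))):
    a,b,d,e=box;h=cv2.cvtColor(c["img"],cv2.COLOR_BGR2HSV);m=np.zeros(h.shape[:2],np.uint8)
    m[b:e,a:d]=cv2.inRange(h,(0,0,190),(179,50,255))[b:e,a:d]
    k,l,st,_=cv2.connectedComponentsWithStats(m);i=1+st[1:,4].argmax()
    ys,xs=np.where(l==i);P=plane(c,np.c_[xs,ys],.066)[:,:2]
    r=cv2.minAreaRect((P*1000).astype(np.float32));print(nm,"rim mm",st[i],r,cv2.boxPoints(r).round(1).tolist())
# panel corner triangulation upper end
for n,(a,b) in {"A(-x)":((380+26,153),(162.,196)),"B(+x)":((422,164),(165,172))}.items():
    x,r=tri((s,t),(a,b));print(n,x.round(4),np.round(r,4))
# panel fits: depth hole-plane
for nm,c,box in(("top",t,(155,165,230,215)),("scene",s,(370,145,430,215))):
    a,b,d,e=box;m=yellow(c);mm=np.zeros_like(m);mm[b:e,a:d]=m[b:e,a:d];mm=cv2.erode(mm,np.ones((3,3)))
    ys,xs=np.where(mm);P=depth(c,np.c_[xs,ys])
    for _ in range(5):
        mu=P.mean(0);n=np.linalg.svd(P-mu,full_matrices=False)[2][2];n*=np.sign(n[2]);dd=(P-mu)@n;P=P[abs(dd)<max(.0015,2*dd.std())]
    print(nm,"plane n",n.round(4),"mu",mu.round(4),"std",dd.std().round(4),"tilt",np.degrees(np.arccos(n[2])))
    for px in([(409.2,166.8)] if nm=="scene" else [(173.4,185.9)]):
        dr=ray(c,px)[0];print("hole on plane",(c["origin"]+dr*((mu-c["origin"])@n/(dr@n))).round(4))
E
```

```text
hole [0.479  0.3334 0.1291] [0.0006 0.0006] top@.066 [0.4911 0.3525 0.066 ] sc@.066 [0.4279 0.4282 0.066 ]
+x+y [ 0.5457 -0.1048  0.0663] [0.001 0.001] top@.066 [ 0.5465 -0.1042  0.066 ] sc@.066 [ 0.5448 -0.1054  0.066 ]
+x-y [ 0.549  -0.1558  0.0663] [0.0002 0.0002] top@.066 [ 0.5492 -0.1557  0.066 ] sc@.066 [ 0.5486 -0.1557  0.066 ]
-x-y [ 0.4795 -0.1604  0.0652] [0.0004 0.0004] top@.066 [ 0.4791 -0.1605  0.066 ] sc@.066 [ 0.4804 -0.1606  0.066 ]
-x+y [ 0.4763 -0.1097  0.065 ] [0. 0.] top@.066 [ 0.4762 -0.1094  0.066 ] sc@.066 [ 0.477  -0.1103  0.066 ]
block [ 0.5339 -0.1273]
block [ 0.5341 -0.135 ]
block [ 0.491  -0.1374]
block [ 0.4898 -0.1297]
top rim mm [435 162  32  41 496] ((511.9341125488281, -131.501953125), (71.05705261230469, 52.45054244995117), 3.691525936126709) [[474.79998779296875, -107.5999984741211], [478.20001220703125, -160.0], [549.0999755859375, -155.39999389648438], [545.7000122070312, -103.0]]
scene rim mm [197 339  66  53 775] ((513.6131591796875, -134.6678924560547), (70.7138900756836, 54.26581573486328), 4.096357345581055) [[476.3999938964844, -110.0999984741211], [480.29998779296875, -164.3000030517578], [550.7999877929688, -159.1999969482422], [546.9000244140625, -105.0999984741211]]
A(-x) [0.4605 0.3475 0.1428] [0.0005 0.0005]
B(+x) [0.4984 0.3445 0.1378] [0.0023 0.0023]
top plane n [-0.0737 -0.8445  0.5304] mu [0.4769 0.306  0.0932] std 0.001 tilt 57.96674578631104
hole on plane [0.4784 0.3321 0.1349]
scene plane n [-0.0759 -0.8461  0.5276] mu [0.4782 0.3113 0.1036] std 0.0012 tilt 58.15860462776237
hole on plane [0.481  0.3287 0.1319]
```

```bash
cat >> h.py <<'E'
from scipy.spatial.transform import Rotation as Ro
U=np.array([.0466,.528,.848]);U/=np.linalg.norm(U)
N=np.array([-.0748,-.8453,.529]);N-=N@U*U;N/=np.linalg.norm(N)
F=np.array([.4726,.2544,.0062])
def rot(u,zt):
    x=-u/np.linalg.norm(u);z=zt-zt@x*x;z/=np.linalg.norm(z);return np.c_[x,np.cross(z,x),z]
RG=rot(U,-N);PG=F+.106*U
def go(s,p,R):
    return ((p-s["position"])*1000).round(1),Ro.from_matrix(R@s["tcp_rot"].T).as_rotvec().round(4)
E
python3 - <<'E'
from h import *
from rig import bot
s=bot.read_state();print(PG,go(s,PG+.085*U,RG), U*85)
E
```

```text
[0.47753945 0.31036633 0.09608532] (array([ 294.9, -240.5,  -53.5]), array([-0.5472,  0.1082,  0.2101])) [ 3.96088205 44.87866353 72.07785355]
```

Call:
{"fn": "send_rows", "kwargs": {
  "fingers": [0.5, 0.5, 0.5, 0.5, 0.5, 0.5, 0.5, 0.5, 0.5, 0.5],
  "dp": [
    [10, -8, 0],
    [35, -28, 0],
    [70, -57, 0],
    [105, -86, 0],
    [140, -114, 0],
    [175, -143, -5],
    [210, -171, -15],
    [245, -200, -30],
    [275, -225, -43],
    [295, -240.5, -53.5]
  ],
  "turn": [
    [-0.03, 0.005, 0.01],
    [-0.08, 0.016, 0.03],
    [-0.15, 0.03, 0.06],
    [-0.22, 0.043, 0.085],
    [-0.29, 0.057, 0.11],
    [-0.36, 0.071, 0.138],
    [-0.43, 0.085, 0.165],
    [-0.49, 0.097, 0.188],
    [-0.53, 0.105, 0.203],
    [-0.547, 0.108, 0.21]
  ]
}}

```text
time_s: 0.93
position: [0.4754, 0.3606, 0.1702]
tcp_rot: [[-0.047, -0.996, 0.073], [-0.529, 0.087, 0.844], [-0.847, 0.001, -0.531]]
force: [0.4, 0.3, -1.2]
opening: 0.507
```

```bash
python3 - <<'E'
from h import *
from rig import bot
s=bot.read_state();print(s["time_s"],s["position"],s["force"],s["opening"],go(s,PG+.085*U,RG),go(s,PG,RG))
for n in("scene","top"):
    c=bot.capture(n);np.savez(n+"1.npz",**c)
    a,b,d,e={"scene":(300,60,500,260),"top":(100,100,300,280)}[n]
    cv2.imwrite(f"pics/{n}1.png",cv2.resize(c["img"][b:e,a:d],None,fx=3,fy=3))
E
```

```text
0.9333 [0.47538645 0.36055052 0.17016184] [ 0.37726129  0.34692097 -1.24447276] 0.5072916978314038 (array([ 6.1, -5.3, -2. ]), array([ 0.0015, -0.0011, -0.0016])) (array([  2.2, -50.2, -74.1]), array([ 0.0015, -0.0011, -0.0016]))
```

View pics/scene1.png

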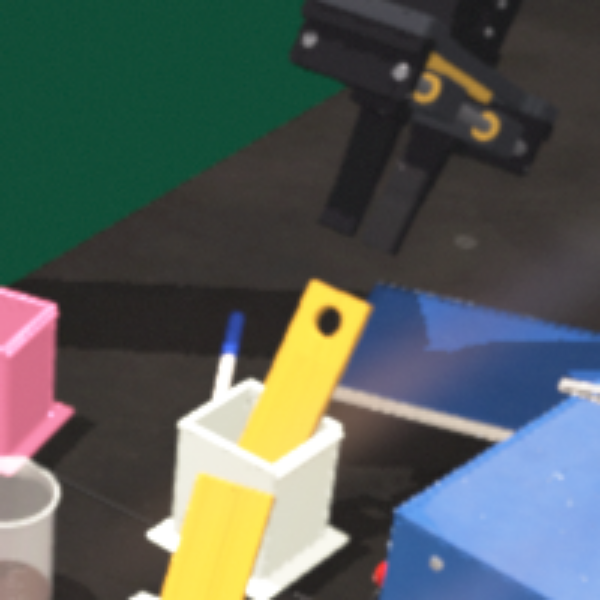

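View pics/top1.png

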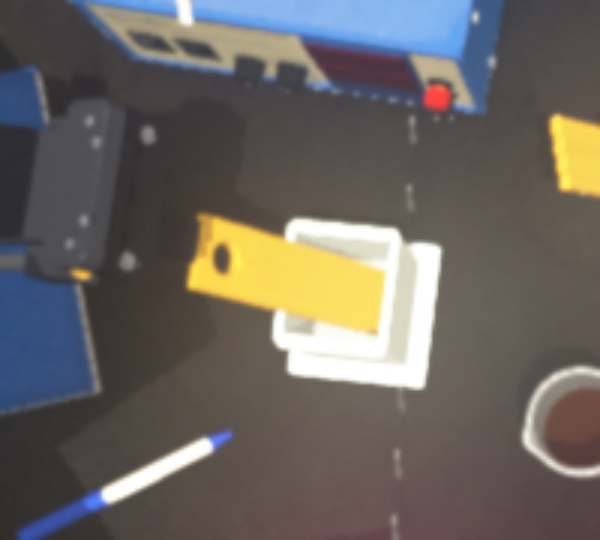

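The gripper is lined up above the panel's end and the way is clear. Now I slide in along the panel.

Call:
{"fn": "send_rows", "kwargs": {
  "fingers": [0.5, 0.5, 0.5, 0.5, 0.5, 0.5, 0.5, 0.5, 0.5, 0.5],
  "dp": [
    [6, -5.5, -2],
    [6, -5.5, -2],
    [5.5, -11, -11],
    [5, -18, -22],
    [4.5, -25, -33.5],
    [4, -32, -45],
    [3, -39, -56],
    [2.5, -45, -66],
    [2.2, -50, -74],
    [2.2, -50, -74]
  ],
  "turn": [
    [0, 0, 0],
    [0, 0, 0],
    [0, 0, 0],
    [0, 0, 0],
    [0, 0, 0],
    [0, 0, 0],
    [0, 0, 0],
    [0, 0, 0],
    [0, 0, 0],
    [0, 0, 0]
  ]
}}

```text
time_s: 1.87
position: [0.4775, 0.3058, 0.0928]
tcp_rot: [[-0.054, -0.996, 0.076], [-0.533, 0.093, 0.841], [-0.844, 0.005, -0.536]]
force: [-0.6, -0.2, 0.3]
opening: 0.5
```

```bash
python3 - <<'E'
from h import *
from rig import bot
s=bot.read_state();print(s["time_s"],s["position"],s["force"],s["opening"],go(s,PG,RG))
for n in("scene","top"):
    c=bot.capture(n);np.savez(n+"2.npz",**c)
    a,b,d,e={"scene":(300,60,500,260),"top":(100,100,300,280)}[n]
    cv2.imwrite(f"pics/{n}2.png",cv2.resize(c["img"][b:e,a:d],None,fx=3,fy=3))
E
```

```text
1.8667 [0.47745423 0.30581299 0.09280188] [-0.62910834 -0.15708776  0.32356928] 0.49950225107063745 (array([0.1, 4.6, 3.3]), array([ 0.0065, -0.006 ,  0.0049]))
```

View pics/scene2.png

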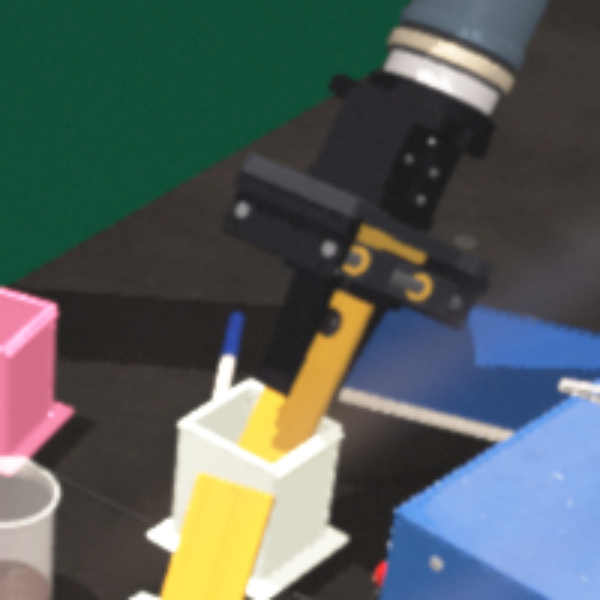

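View pics/top2.png

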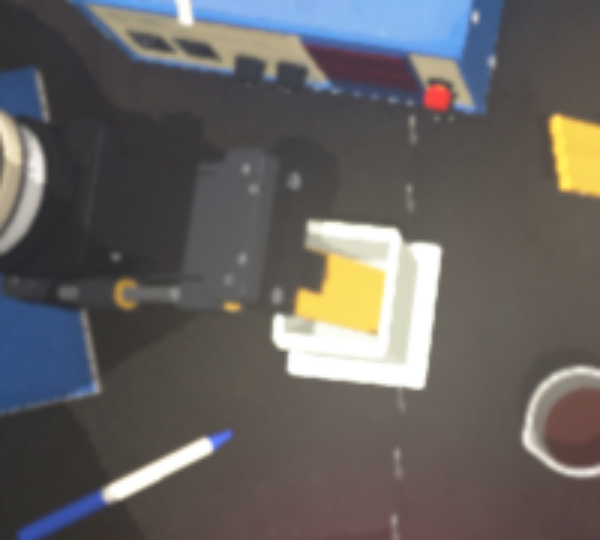

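Both fingers straddle the panel and the hole is visible between them. The tool is about 5 mm too deep, so I back off a little and then close.

Call:
{"fn": "send_rows", "kwargs": {
  "fingers": [0.5, 0.5, 0.5, 0.3, 0.1, 0, 0, 0, 0, 0],
  "dp": [
    [0, 4, 3],
    [0, 4.5, 3.5],
    [0, 4.5, 3.5],
    [0, 4.5, 3.5],
    [0, 4.5, 3.5],
    [0, 4.5, 3.5],
    [0, 4.5, 3.5],
    [0, 4.5, 3.5],
    [0, 4.5, 3.5],
    [0, 4.5, 3.5]
  ],
  "turn": [
    [0.006, -0.006, 0.005],
    [0.006, -0.006, 0.005],
    [0.006, -0.006, 0.005],
    [0.006, -0.006, 0.005],
    [0.006, -0.006, 0.005],
    [0.006, -0.006, 0.005],
    [0.006, -0.006, 0.005],
    [0.006, -0.006, 0.005],
    [0.006, -0.006, 0.005],
    [0.006, -0.006, 0.005]
  ]
}}

```text
time_s: 2.8
position: [0.479, 0.3116, 0.0975]
tcp_rot: [[-0.044, -0.996, 0.076], [-0.526, 0.088, 0.846], [-0.849, -0.003, -0.528]]
force: [-0.1, 0.2, -1.9]
opening: 0.068
```

```bash
python3 - <<'E'
from h import *
from rig import bot
s=bot.read_state();print(s["time_s"],s["position"],s["force"],s["opening"],go(s,PG,RG))
E
```

```text
2.8 [0.47901184 0.31161071 0.09754442] [-0.10044835  0.17601052 -1.85985884] 0.06794726006581385 (array([-1.5, -1.2, -1.5]), array([-0.0018,  0.0031, -0.0001]))
```

```bash
python3 - <<'E'
from h import *
from rig import bot
s=bot.read_state();p=s["position"];r=p-F;print("d",r@U,r@N, r@np.cross(U,N))
ax=np.cross(U,[0,0,1]);th=np.arcsin(np.linalg.norm(ax));ax/=np.linalg.norm(ax)
for i in range(1,11):
    k=i/10;f=F+np.array([.0007,.008,0])*min(1,2*k)+[0,0,.004*min(1,3*k)]
    q=f+Ro.from_rotvec(ax*th*k).apply(r);print(((q-p)*1000).round(1).tolist(),(ax*th*k).round(3).tolist())
E
```

```text
d 0.10796289659798058 -0.0003877702397289545 0.0013572149268516389
[-0.3, -3.6, 4.3] [0.056, -0.005, 0.0]
[-0.6, -7.3, 8.2] [0.111, -0.01, 0.0]
[-1.0, -11.2, 11.9] [0.167, -0.015, 0.0]
[-1.3, -15.2, 14.5] [0.223, -0.02, 0.0]
[-1.7, -19.3, 16.3] [0.278, -0.025, 0.0]
[-2.2, -25.1, 17.8] [0.334, -0.029, 0.0]
[-2.7, -31.0, 19.0] [0.39, -0.034, 0.0]
[-3.3, -37.0, 19.9] [0.445, -0.039, 0.0]
[-3.8, -42.9, 20.4] [0.501, -0.044, 0.0]
[-4.3, -48.9, 20.6] [0.556, -0.049, 0.0]
```

Call:
{"fn": "send_rows", "kwargs": {
  "fingers": [0, 0, 0, 0, 0, 0, 0, 0, 0, 0],
  "dp": [
    [-0.3, -3.6, 4.3],
    [-0.6, -7.3, 8.2],
    [-1, -11.2, 12],
    [-1.3, -15.2, 14.5],
    [-1.7, -19.3, 16.3],
    [-2.2, -25.1, 17.8],
    [-2.7, -31, 19],
    [-3.3, -37, 20],
    [-3.8, -43, 20.5],
    [-4.3, -49, 20.6]
  ],
  "turn": [
    [0.056, -0.005, 0],
    [0.111, -0.01, 0],
    [0.167, -0.015, 0],
    [0.223, -0.02, 0],
    [0.278, -0.025, 0],
    [0.334, -0.03, 0],
    [0.39, -0.034, 0],
    [0.445, -0.039, 0],
    [0.5, -0.044, 0],
    [0.556, -0.049, 0]
  ]
}}

```text
time_s: 3.63
position: [0.4741, 0.2622, 0.1179]
tcp_rot: [[0.002, -0.996, 0.089], [0.003, 0.089, 0.996], [-1.0, -0.002, 0.004]]
force: [-0.6, -0.9, -4.0]
opening: 0.069
```

Call:
{"fn": "send_rows", "kwargs": {
  "fingers": [0, 0, 0],
  "dp": [
    [0, 0, 0],
    [0, 0, 0],
    [0, 0, 0]
  ],
  "turn": [
    [0, 0, 0],
    [0, 0, 0],
    [0, 0, 0]
  ]
}}

```text
time_s: 3.88
position: [0.4741, 0.2623, 0.1176]
tcp_rot: [[0.002, -0.996, 0.09], [0.003, 0.09, 0.996], [-1.0, -0.001, 0.003]]
force: [-0.4, -0.2, -3.7]
opening: 0.067
```

```bash
python3 - <<'E'
from h import *
from rig import bot
s=bot.read_state();p=s["position"];
xb=np.array([-.088,-.996,0]);RU=rot(np.array([0,0,1.]),-xb)
print(s["time_s"],p,s["tcp_rot"].round(3).tolist(),s["force"],s["opening"],go(s,F+[.0007,.008,.004+.108],RU))
for n in("scene","top"):
    c=bot.capture(n);np.savez(n+"3.npz",**c)
    a,b,d,e={"scene":(300,60,500,260),"top":(100,100,300,280)}[n]
    cv2.imwrite(f"pics/{n}3.png",cv2.resize(c["img"][b:e,a:d],None,fx=3,fy=3))
E
```

```text
3.8833 [0.47406442 0.26227932 0.11759812] [[0.002, -0.996, 0.09], [0.003, 0.09, 0.996], [-1.0, -0.001, 0.003]] [-0.36527213 -0.1892464  -3.65445387] 0.06672654710159252 (array([-0.8,  0.1,  0.6]), array([-0.0026,  0.0015,  0.0017]))
```

View pics/scene3.png

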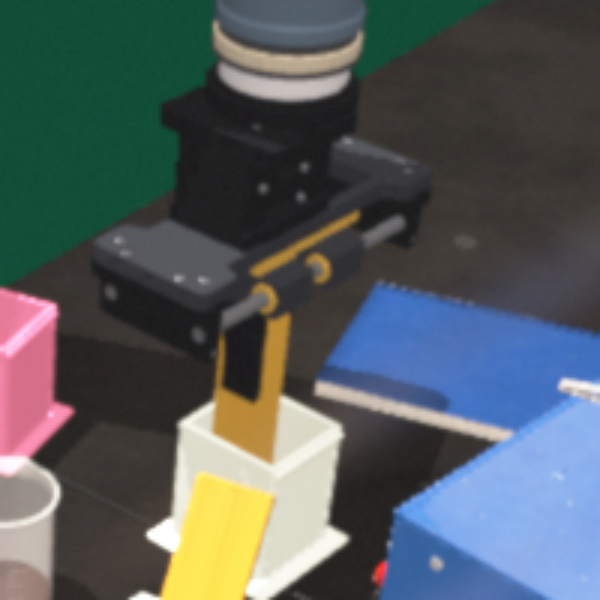

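View pics/top3.png

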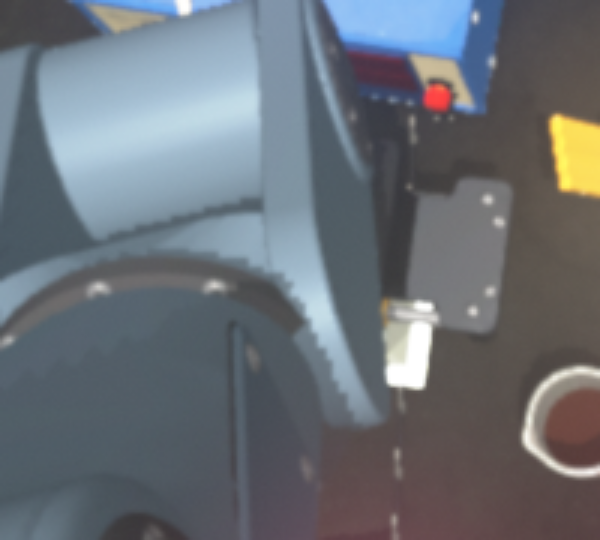

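The panel stands upright in its bin in the grip (the wrist reads about 3.7 N, roughly its weight). Next I lift it straight out.

Call:
{"fn": "send_rows", "kwargs": {
  "fingers": [0, 0, 0, 0, 0, 0, 0, 0, 0, 0],
  "dp": [
    [0, 0, 5],
    [0, 0, 18],
    [0, 0, 38],
    [0, 0, 62],
    [0, 0, 88],
    [0, 0, 114],
    [0, 0, 140],
    [0, 0, 162],
    [0, 0, 175],
    [0, 0, 180]
  ],
  "turn": [
    [0, 0, 0],
    [0, 0, 0],
    [0, 0, 0],
    [0, 0, 0],
    [0, 0, 0],
    [0, 0, 0],
    [0, 0, 0],
    [0, 0, 0],
    [0, 0, 0],
    [0, 0, 0]
  ]
}}

```text
time_s: 4.82
position: [0.4752, 0.2641, 0.3007]
tcp_rot: [[0.007, -0.996, 0.087], [0.004, 0.087, 0.996], [-1.0, -0.007, 0.005]]
force: [0.7, 0.2, -4.2]
opening: 0.069
```

```bash
cat >> h.py <<'E'
SLOT=np.array([.5118,-.1202,.004]);CX=np.array([.068,-.9977,0])
RC=rot(np.array([0,0,1.]),-CX)
E
python3 - <<'E'
from h import *
from rig import bot
s=bot.read_state();p=s["position"]
print(s["time_s"],p,s["force"],s["opening"],go(s,np.r_[SLOT[:2],.298],RC))
c=bot.capture("scene")
cv2.imwrite("pics/scene4.png",cv2.resize(c["img"][20:260,280:480],None,fx=2.5,fy=2.5))
E
```

```text
4.8167 [0.47517676 0.26407668 0.30065861] [ 0.66137957  0.20579316 -4.24860982] 0.06923137623575822 (array([  36.6, -384.3,   -2.7]), array([-0.0049,  0.007 ,  0.1553]))
```

View pics/scene4.png

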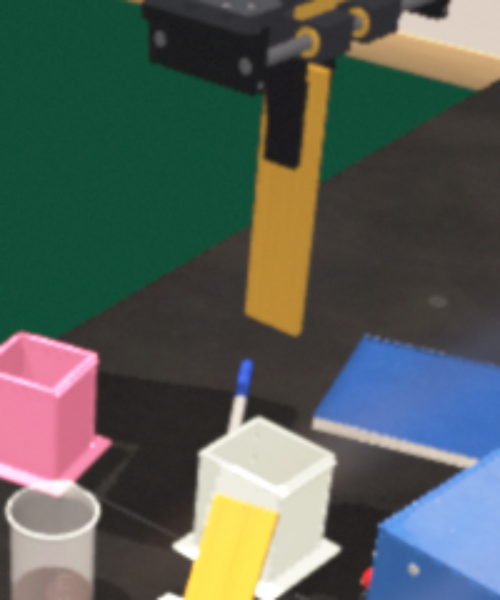

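The panel is out of the bin and hangs upright (foot at crop about 245–300, 325). The plain panel has not moved. Next I carry it above the plain panel to the cell.

Call:
{"fn": "send_rows", "kwargs": {
  "fingers": [0, 0, 0, 0, 0, 0, 0, 0, 0, 0],
  "dp": [
    [1, -6, 0],
    [2, -20, 0],
    [4, -42, 0],
    [7, -70, 0],
    [10, -102, 0],
    [13, -135, 0],
    [16, -168, 0],
    [19, -200, 0],
    [22, -230, 0],
    [25, -258, 0]
  ],
  "turn": [
    [0, 0, 0.005],
    [0, 0, 0.015],
    [0, 0, 0.03],
    [0, 0, 0.045],
    [0, 0, 0.06],
    [0, 0, 0.075],
    [0, 0.002, 0.09],
    [0, 0.004, 0.1],
    [0, 0.006, 0.11],
    [0, 0.007, 0.12]
  ]
}}

```text
time_s: 5.7
position: [0.4989, 0.0041, 0.2987]
tcp_rot: [[-0.004, -0.999, -0.033], [0.005, -0.033, 0.999], [-1.0, 0.004, 0.005]]
force: [-0.7, -0.5, -4.0]
opening: 0.067
```

```bash
python3 - <<'E'
from h import *
from rig import bot
s=bot.read_state();p=s["position"]
print(s["time_s"],p,s["force"],s["opening"],go(s,np.r_[SLOT[:2],.298],RC))
E
```

```text
5.7 [0.4988779  0.00407054 0.29866641] [-0.67739634 -0.50050267 -3.9802497 ] 0.06675947618827319 (array([  12.9, -124.3,   -0.7]), array([-0.0045, -0.0044,  0.035 ]))
```

Call:
{"fn": "send_rows", "kwargs": {
  "fingers": [0, 0, 0, 0, 0, 0, 0, 0, 0, 0],
  "dp": [
    [2, -24, 0],
    [4, -46, 0],
    [7, -68, 0],
    [9, -88, 0],
    [11, -104, 0],
    [12, -116, 0],
    [13, -122, 0],
    [13, -124, 0],
    [13, -124, 0],
    [13, -124, 0]
  ],
  "turn": [
    [0, 0, 0.005],
    [0, 0, 0.01],
    [0, 0, 0.015],
    [0, 0, 0.02],
    [0, 0, 0.025],
    [0, 0, 0.03],
    [-0.004, -0.004, 0.035],
    [-0.004, -0.004, 0.035],
    [-0.004, -0.004, 0.035],
    [-0.004, -0.004, 0.035]
  ]
}}

```text
time_s: 6.53
position: [0.5113, -0.1191, 0.2981]
tcp_rot: [[-0.002, -0.998, -0.068], [0.002, -0.068, 0.998], [-1.0, 0.002, 0.002]]
force: [0.2, 0.5, -4.7]
opening: 0.066
```

Call:
{"fn": "send_rows", "kwargs": {
  "fingers": [0, 0, 0, 0, 0, 0, 0, 0, 0],
  "dp": [
    [0, 0, -6],
    [0, 0, -20],
    [0, 0, -38],
    [0, 0, -58],
    [0, 0, -76],
    [0, 0, -90],
    [0, 0, -97],
    [0, 0, -98],
    [0, 0, -98]
  ],
  "turn": [
    [0, 0, 0],
    [0, 0, 0],
    [0, 0, 0],
    [0, 0, 0],
    [0, 0, 0],
    [0, 0, 0],
    [0, 0, 0],
    [0, 0, 0],
    [0, 0, 0]
  ]
}}

```text
time_s: 7.28
position: [0.5113, -0.1186, 0.1999]
tcp_rot: [[-0.002, -0.998, -0.069], [0.002, -0.069, 0.998], [-1.0, 0.002, 0.002]]
force: [0.4, 0.5, -3.8]
opening: 0.07
```

```bash
python3 - <<'E'
from h import *
from rig import bot
s=bot.read_state();p=s["position"]
print(s["time_s"],p,s["tcp_rot"].round(3).tolist(),s["force"],s["opening"],go(s,np.r_[SLOT[:2],.2],RC))
for n in("scene","top"):
    c=bot.capture(n);np.savez(n+"5.npz",**c)
    a,b,d,e={"scene":(150,220,300,420),"top":(380,120,520,260)}[n]
    cv2.imwrite(f"pics/{n}5.png",cv2.resize(c["img"][b:e,a:d],None,fx=3,fy=3) if n=="top" else cv2.resize(c["img"][b:e,a:d],None,fx=3,fy=3,interpolation=cv2.INTER_CUBIC))
E
```

```text
7.2833 [ 0.51130532 -0.11859955  0.19990737] [[-0.002, -0.998, -0.069], [0.002, -0.069, 0.998], [-1.0, 0.002, 0.002]] [ 0.40273768  0.4514587  -3.81110608] 0.07010968726111512 (array([ 0.5, -1.6,  0.1]), array([-0.002 , -0.0024, -0.0011]))
```

View pics/scene5.png

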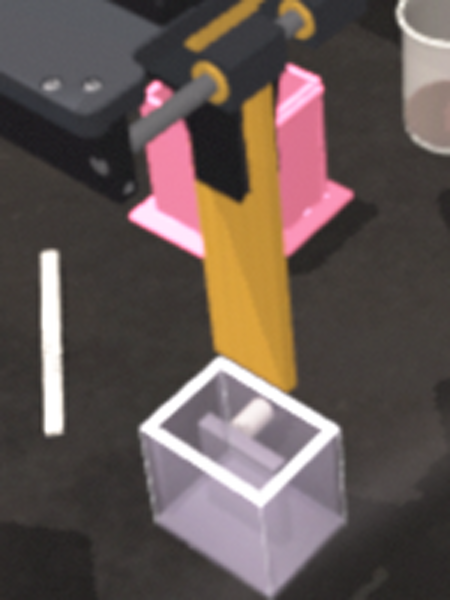

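View pics/top5.png

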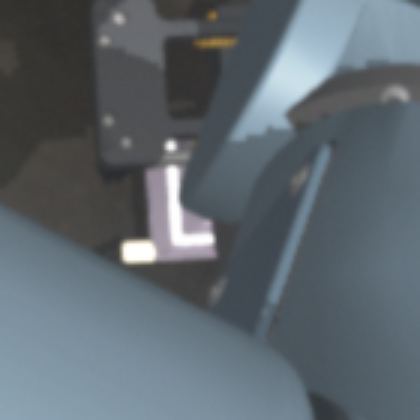

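```bash
python3 - <<'E'
from h import *
c=load("scene5")
im=c["img"][270:360,200:260];cv2.imwrite("pics/foot5.png",cv2.resize(im,None,fx=6.6,fy=6.6,interpolation=cv2.INTER_CUBIC))
m=cv2.inRange(cv2.cvtColor(c["img"],cv2.COLOR_BGR2HSV),(15,120,70),(32,255,255));a=np.zeros_like(m);a[285:360,200:260]=m[285:360,200:260];a=cv2.erode(a,np.ones((3,3)))
ys,xs=np.where(a);P=depth(c,np.c_[xs,ys])
for _ in range(6):
    mu=P.mean(0);n=np.linalg.svd(P-mu,full_matrices=False)[2][2];n*=-np.sign(n[1]);d=(P-mu)@n;P=P[abs(d)<max(.0012,2*d.std())]
print(len(P),mu,n,d.std())
yaw=np.degrees(np.arctan2(n[0],-n[1]));print("yaw from -y",yaw,"tilt",np.degrees(np.arcsin(n[2])))
# visible-face y at x=.512,z=.1
print("face y at slot x,z .09:",mu[1]-((.512-mu[0])*n[0]+(.09-mu[2])*n[2])/n[1])
E
```

```text
1198 [ 0.51333881 -0.12287458  0.144842  ] [ 0.0708424  -0.99748417 -0.00258425] 0.0005073601984883374
yaw from -y 4.062387078465844 tilt -0.14806665555720946
face y at slot x,z .09: -0.12282758242862496
```

View pics/foot5.png

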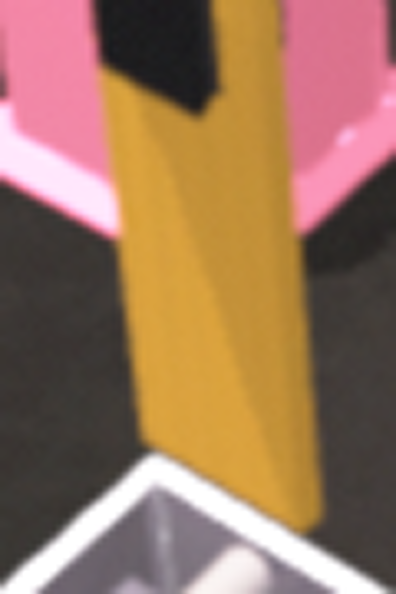

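```bash
python3 - <<'E'
from h import *
c=load("scene5");mu=np.array([ 0.51333881,-0.12287458,0.144842]);n=np.array([ 0.0708424,-0.99748417,-0.00258425])
for p in((221.3,336.3),(245.8,349.9)):
    d=ray(c,p)[0];print(c["origin"]+d*((mu-c["origin"])@n/(d@n)))
E
```

```text
[ 0.49116766 -0.1243114   0.09165352]
[ 0.53222209 -0.1214014   0.09386677]
```

The foot is 26 mm above the rim. It is centred to within about 1 mm, with yaw 4.1° against 3.9° for the cell. Now I lower it.

Call:
{"fn": "send_rows", "kwargs": {
  "fingers": [0, 0, 0, 0, 0, 0, 0, 0, 0, 0],
  "dp": [
    [0.3, -1, -3],
    [0.3, -1, -9],
    [0.3, -1, -19],
    [0.3, -1, -30],
    [0.3, -1, -42],
    [0.3, -1, -54],
    [0.3, -1, -66],
    [0.3, -1, -75],
    [0.3, -1, -80],
    [0.3, -1, -82]
  ],
  "turn": [
    [0, 0, 0],
    [0, 0, 0],
    [0, 0, 0],
    [0, 0, 0],
    [0, 0, 0],
    [0, 0, 0],
    [0, 0, 0],
    [0, 0, 0],
    [0, 0, 0],
    [0, 0, 0]
  ]
}}

```text
time_s: 8.22
position: [0.5118, -0.12, 0.1178]
tcp_rot: [[-0.002, -0.998, -0.069], [0.002, -0.069, 0.998], [-1.0, 0.002, 0.002]]
force: [-0.1, 0.8, -3.9]
opening: 0.069
```

```bash
python3 - <<'E'
from h import *
from rig import bot
s=bot.read_state();p=s["position"]
print(s["time_s"],p,s["force"],s["opening"],go(s,np.r_[SLOT[:2],.112],RC))
c=bot.capture("scene");np.savez("scene6.npz",**c)
cv2.imwrite("pics/scene6.png",cv2.resize(c["img"][280:430,170:300],None,fx=4,fy=4,interpolation=cv2.INTER_CUBIC))
E
```

```text
8.2167 [ 0.5118205  -0.11997406  0.11778939] [-0.05122193  0.7818184  -3.92349531] 0.06868809236827034 (array([-0. , -0.2, -5.8]), array([-0.0017, -0.0019, -0.0006]))
```

View pics/scene6.png

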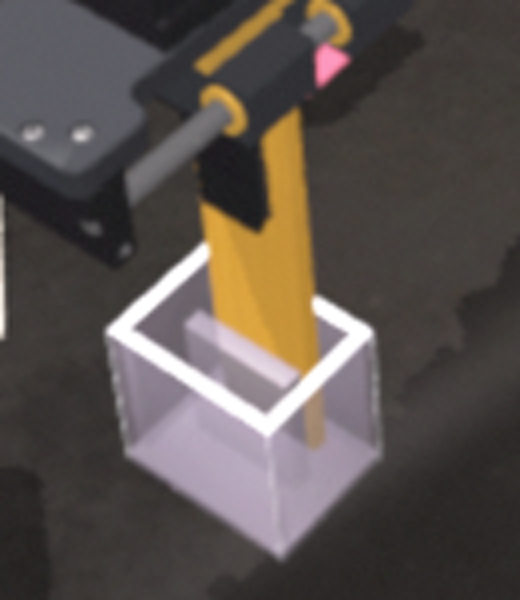

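The panel is in the gap behind the block (its edge shows at about 313,445), between the block and the spout-side wall. I lower it slowly until it touches the floor.

Call:
{"fn": "send_rows", "kwargs": {
  "fingers": [0, 0, 0, 0, 0, 0],
  "dp": [
    [0, 0, -1],
    [0, 0, -2],
    [0, 0, -3],
    [0, 0, -4],
    [0, 0, -4.5],
    [0, 0, -4.5]
  ],
  "turn": [
    [0, 0, 0],
    [0, 0, 0],
    [0, 0, 0],
    [0, 0, 0],
    [0, 0, 0],
    [0, 0, 0]
  ]
}}

```text
time_s: 8.77
position: [0.5121, -0.12, 0.1137]
tcp_rot: [[-0.001, -0.998, -0.069], [0.001, -0.069, 0.998], [-1.0, 0.001, 0.001]]
force: [0.6, 0.4, -3.0]
opening: 0.068
```

Call:
{"fn": "send_rows", "kwargs": {
  "fingers": [0, 0, 0, 0],
  "dp": [
    [0, 0, -1],
    [0, 0, -1.5],
    [0, 0, -2],
    [0, 0, -2]
  ],
  "turn": [
    [0, 0, 0],
    [0, 0, 0],
    [0, 0, 0],
    [0, 0, 0]
  ]
}}

```text
time_s: 9.1
position: [0.5124, -0.1202, 0.1128]
tcp_rot: [[-0.0, -0.998, -0.069], [0.001, -0.069, 0.998], [-1.0, 0.0, 0.001]]
force: [-1.2, 1.2, 5.2]
opening: 0.071
```

```bash
python3 - <<'E'
from h import *
from rig import bot
s=bot.read_state();print(s["force"],s["position"])
c=bot.capture("scene");np.savez("scene7.npz",**c)
cv2.imwrite("pics/scene7.png",cv2.resize(c["img"][280:430,170:300],None,fx=4,fy=4,interpolation=cv2.INTER_CUBIC))
E
```

```text
[-1.21704022  1.20685708  5.18692005] [ 0.51240212 -0.12017323  0.11284736]
```

View pics/scene7.png

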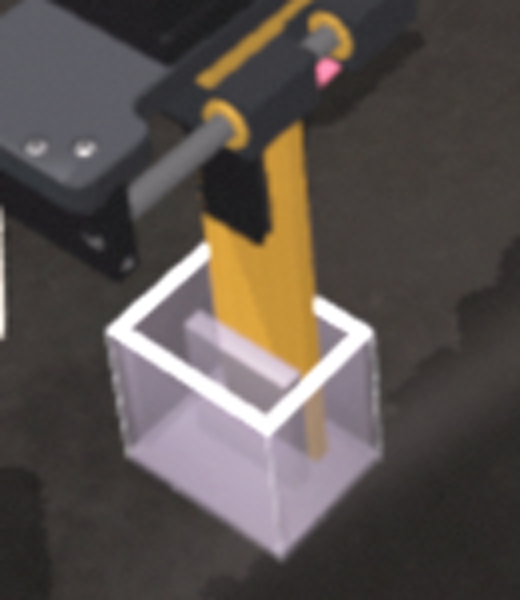

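The foot is on the floor (the wrist force went from -3.9 to +5 N, and its edge is at about 315,458). I open gently.

Call:
{"fn": "send_rows", "kwargs": {
  "fingers": [0.08, 0.12, 0.16, 0.22, 0.3, 0.4, 0.6, 0.8, 1, 1],
  "dp": [
    [0, 0, 0.5],
    [0, 0, 0.5],
    [0, 0, 0.5],
    [0, 0, 0.5],
    [0, 0, 0.5],
    [0, 0, 0.5],
    [0, 0, 0.5],
    [0, 0, 0.5],
    [0, 0, 0.5],
    [0, 0, 0.5]
  ],
  "turn": [
    [0, 0, 0],
    [0, 0, 0],
    [0, 0, 0],
    [0, 0, 0],
    [0, 0, 0],
    [0, 0, 0],
    [0, 0, 0],
    [0, 0, 0],
    [0, 0, 0],
    [0, 0, 0]
  ]
}}

```text
time_s: 9.98
position: [0.5124, -0.1202, 0.1133]
tcp_rot: [[-0.0, -0.998, -0.069], [0.001, -0.069, 0.998], [-1.0, 0.0, 0.001]]
force: [-0.4, -0.0, 0.5]
opening: 0.587
```

```bash
python3 - <<'E'
from h import *
from rig import bot
s=bot.read_state();print(s["force"],s["position"],s["opening"])
c=bot.capture("scene")
cv2.imwrite("pics/scene8.png",cv2.resize(c["img"][280:430,170:300],None,fx=4,fy=4,interpolation=cv2.INTER_CUBIC))
E
```

```text
[-0.38241808 -0.0401112   0.48192493] [ 0.51237898 -0.12015283  0.11329895] 0.587206597583506
```

View pics/scene8.png

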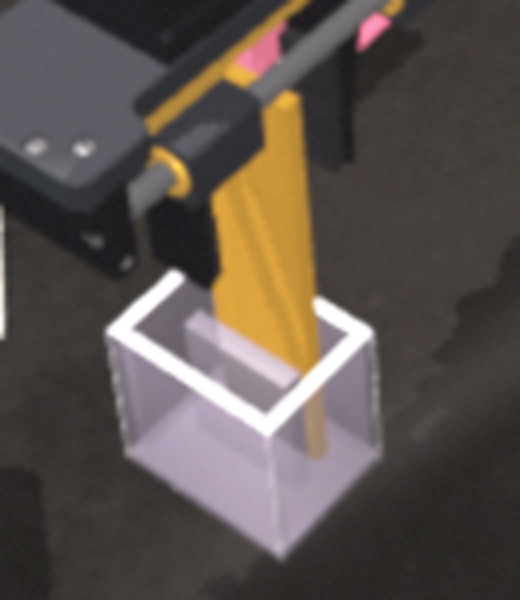

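The panel stands on its own and both fingers are clear of it. I finish opening and then go straight up.

Call:
{"fn": "send_rows", "kwargs": {
  "fingers": [1, 1, 1, 1, 1],
  "dp": [
    [0, 0, 0],
    [0, 0, 0],
    [0, 0, 0],
    [0, 0, 0],
    [0, 0, 0]
  ],
  "turn": [
    [0, 0, 0],
    [0, 0, 0],
    [0, 0, 0],
    [0, 0, 0],
    [0, 0, 0]
  ]
}}

```text
time_s: 10.45
position: [0.5124, -0.1201, 0.1133]
tcp_rot: [[-0.0, -0.998, -0.069], [0.001, -0.069, 0.998], [-1.0, 0.0, 0.001]]
force: [0.6, 0.1, -0.0]
opening: 0.969
```

Call:
{"fn": "send_rows", "kwargs": {
  "fingers": [1, 1, 1, 1, 1, 1, 1, 1, 1, 1],
  "dp": [
    [0, 0, 4],
    [0, 0, 12],
    [0, 0, 25],
    [0, 0, 40],
    [0, 0, 60],
    [0, 0, 80],
    [0, 0, 100],
    [0, 0, 120],
    [0, 0, 135],
    [0, 0, 140]
  ],
  "turn": [
    [0, 0, 0],
    [0, 0, 0],
    [0, 0, 0],
    [0, 0, 0],
    [0, 0, 0],
    [0, 0, 0],
    [0, 0, 0],
    [0, 0, 0],
    [0, 0, 0],
    [0, 0, 0]
  ]
}}

```text
time_s: 11.28
position: [0.5138, -0.1207, 0.2567]
tcp_rot: [[0.005, -0.998, -0.069], [-0.002, -0.069, 0.998], [-1.0, -0.005, -0.002]]
force: [-0.2, 0.2, 0.3]
opening: 1.0
```

Call:
{"fn": "send_rows", "kwargs": {
  "fingers": [1, 1, 1, 1, 1, 1, 1, 1, 1, 1],
  "dp": [
    [0, 5, 0],
    [0, 20, 0],
    [0, 40, 0],
    [0, 65, 0],
    [0, 90, 0],
    [0, 115, 0],
    [0, 140, 0],
    [0, 155, 0],
    [0, 160, 0],
    [0, 160, 0]
  ],
  "turn": [
    [0, 0, 0],
    [0, 0, 0],
    [0, 0, 0],
    [0, 0, 0],
    [0, 0, 0],
    [0, 0, 0],
    [0, 0, 0],
    [0, 0, 0],
    [0, 0, 0],
    [0, 0, 0]
  ]
}}

```text
time_s: 12.12
position: [0.513, 0.0406, 0.2559]
tcp_rot: [[0.003, -0.997, -0.071], [-0.001, -0.071, 0.997], [-1.0, -0.003, -0.002]]
force: [0.1, -0.7, -0.4]
opening: 0.997
```

```bash
python3 - <<'E'
from h import *
from rig import bot
s=bot.read_state();print(s["time_s"],s["force"],s["position"],s["opening"],s["qvel"].round(2))
for n in("scene","top"):
    c=bot.capture(n);np.savez(n+"9.npz",**c);cv2.imwrite(f"pics/{n}9.png",c["img"])
c=load("scene9")
m=cv2.inRange(cv2.cvtColor(c["img"],cv2.COLOR_BGR2HSV),(15,120,70),(32,255,255));a=np.zeros_like(m);a[290:365,200:260]=m[290:365,200:260];a=cv2.erode(a,np.ones((3,3)))
ys,xs=np.where(a);P=depth(c,np.c_[xs,ys])
for _ in range(6):
    mu=P.mean(0);n=np.linalg.svd(P-mu,full_matrices=False)[2][2];n*=-np.sign(n[1]);d=(P-mu)@n;P=P[abs(d)<max(.0012,2*d.std())]
print(len(P),mu,n,"tilt",np.degrees(np.arcsin(n[2])),P[:,2].max())
E
```

```text
12.1167 [ 0.10161429 -0.65064879 -0.44013319] [0.51297402 0.04055382 0.2559435 ] 0.9972986958318306 [-2.2   0.01 -0.57 -0.97 -0.08 -0.89]
1198 [ 0.5129223  -0.12446589  0.11286744] [ 6.91171458e-02 -9.97608521e-01  2.42090276e-04] tilt 0.01387075118505864 0.1700784839577033
```

View pics/scene9.png

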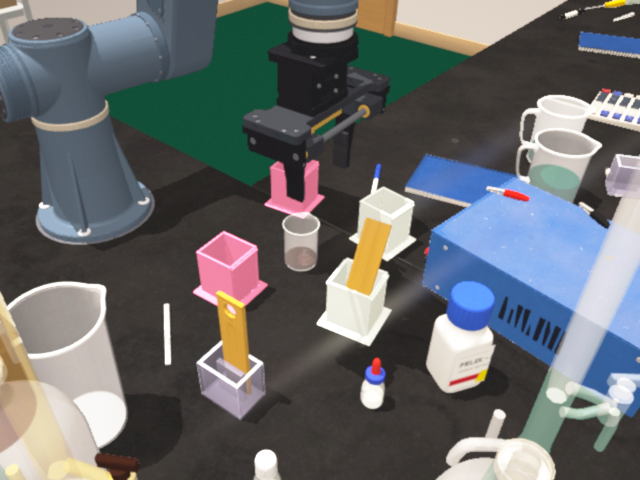

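View pics/top9.png

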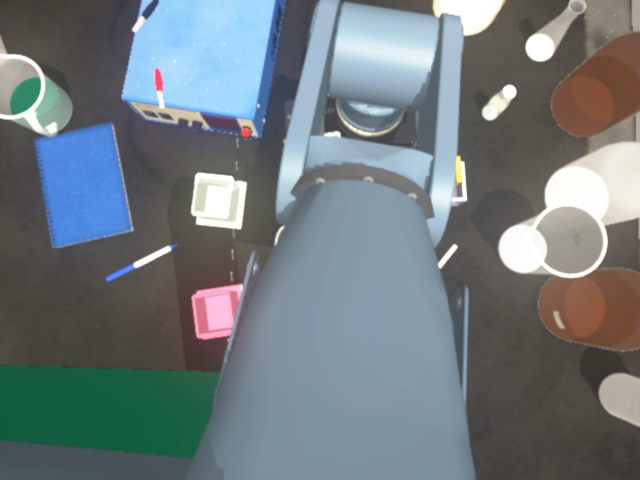

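The panel stands upright in the cell with its upper end at z ≈ 0.170 (floor 0.004 + 0.165) and a tilt of about 0°. The left bin is empty and the plain panel has not moved. I let the arm settle and hand in.

Call:
{"fn": "send_rows", "kwargs": {
  "fingers": [1, 1, 1, 1],
  "dp": [
    [0, 0, 0],
    [0, 0, 0],
    [0, 0, 0],
    [0, 0, 0]
  ],
  "turn": [
    [0, 0, 0],
    [0, 0, 0],
    [0, 0, 0],
    [0, 0, 0]
  ]
}}

```text
time_s: 12.55
position: [0.5136, 0.0382, 0.2562]
tcp_rot: [[0.004, -0.998, -0.068], [-0.002, -0.068, 0.998], [-1.0, -0.004, -0.003]]
force: [0.9, 0.4, -0.5]
opening: 1.0
```

```bash
python3 - <<'E'
from rig import bot
print(bot.hand_in())
E
```

```text
the job is handed in; nothing more can be done
None
```

I gripped the holed panel across its thickness and raised it upright in its bin. I then lifted it out and lowered it into the cell's gap between the spout-side wall and the block. I let go only after the wrist force showed its foot on the floor (it went from -3.9 to +5.2 N). The job was handed in at about 12.6 s of the 43 s allowed.

**Last checks:** The panel stands free in the gap with a tilt of about 0° and its top at z ≈ 0.170 m, which puts the foot on the cell floor. The plain panel is still leaning in its bin, and the arm is clear of everything with the gripper open. The wrist force read no more than about 6 N at the end of any move.

**Disagreements, all small:**
- Before the descent, the depth reading and the arm's own position differed by about 1 mm across the gap.
- The scene and top views placed the cell rim about 3 mm apart, so I used the triangulated middle.
- On the approach the tool went about 5 mm deeper than commanded, and I corrected this before closing the fingers.

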